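# Slide the screw tin round the trays into its dock

### The job

Push the round screw tin across the mat, round the tray that stands in its way and through the lane between the two trays, until it is fully home in the low metal dock at the end of the lane, and let go of it there. Keep the tin flat on the mat all the way, and let neither the tin nor the robot touch either tray.

Things in the scene. Friction and masses are not known exactly. Their poses are not given: they have to be found in the camera images.
- tin_center (a point): Centre of the round, pale, lidded screw tin (half-way up): diameter 64 mm, height 25 mm, 0.08 to 0.15 kg, loose on the mat, smooth upright side. It starts in front of (nearer the robot than) one of the two trays, left or right, 190 to 210 mm before the dock's origin and 130 to 160 mm to one side; a grey stopwatch lies in front of the other.
- dock: Low bare-metal dock fixed to the mat: 3 mm walls 20 mm high at back and sides, no floor, 88 mm wide inside. Origin, on the mat: where the tin's centre belongs; +x points into the dock, along the lane between the trays. Back wall 36 mm beyond the origin; side walls start 17 mm before it, flared lips 31 mm before it. Each tray stays at least 58 mm from the lane's centre line (the x axis).
- tray_blue: Shallow open blue parts tray with some white posts in it, fixed to the mat, left or right of the lane: 96 mm along its x, 136 mm along its y, 26 mm high (28 mm to the tops of the posts). Origin: centre of its underside. Its axes are within 10 degrees of the dock's.
- tray_black: Shallow open black tray with two partitions, fixed to the mat on the other side of the lane: 86 mm along its x, 111 mm along its y, 22 mm high. Origin: centre of its underside. Its axes are within 10 degrees of the dock's.
Not all that is in view belongs to the job. Leave any orange or pink look-alike of the part that bears tin_center alone.

How it is judged:
By the outcome, as a careful person would: the job done as asked, in the order asked, and still so for the second after the job is handed in, with the robot touching nothing.
It also fails if it takes over 54 s, if anything falls off the work surface, if the arm or the gripper's body presses on something with over 40 N, if the wrist force passes 120 N, or if a joint passes its speed limit or range.

### The arm

A 6-joint arm with a two-finger parallel gripper is mounted at the origin on a cart in front of the work surface, level with it; the furniture and walls round the work are solid. World frame = base frame: x ahead of the robot, y to its left, z up, the work surface at z = 0. Lengths are in m, angles in degrees, forces in N, time in s.
With the tool pointing down it reaches from about 0.35 to 0.725 m from the base axis. Payload 4.3 kg.
Tool frame: the origin (TCP) lies midway between the tips of the shut fingers; the grasp point (between the pads) lies 19 mm behind it; z points along the fingers, y is the direction in which the jaws open and shut (so a half turn about z gives the same grasp; the last joint's range is limited). The gripper opens to 85 mm and grips with 20 to 120 N. Pads are 22 mm wide; open, the fingers measure 114 mm over their backs; the gripper's body (76 mm by 85 mm) begins 54 mm behind the grasp point. The pads swing forward as they close: fully open they stand 13 mm farther back than shut.
Start: joints at [70.056, 21.618, 4.641, 73.018, 0, 83.68], TCP at [0.135, 0.559, 0.231] pointing down, gripper open.
Joint ranges: [-156.06, 156.06], [-48.1, 94.91], [-58.44, 69.94], [-101.28, 121.22], [-78.64, 73.56], [-180, 180]. Speed limits (degrees/s): [147.25, 147.25, 180, 180, 180, 180].

### API

Orientations are given as [roll, pitch, yaw] about the fixed x, y, z axes, in that order (R = Rz(yaw) Ry(pitch) Rx(roll)).
In Python, from station import arm, optics gives the robot as it stands. The module is installed in compiled form; this text tells all that it offers.
- The arm moves only by the tool servo_tool, never from a script. Its argument "increments" is a list that holds one entry, the list of rows, each a list of 7 numbers: the closure, from -1 (fully open) to 1 (shut), so that 0 is half open, then the shift along the world's x, y, z in m, then the turn, a rotation vector about the world's x, y, z in rad. In form: [[[grip, dx, dy, dz, rx, ry, rz], ...]]. A call has 1 to 12 rows; each row is the pose to reach, as a shift and turn from the pose measured when the call began; what a row does not reach only later rows make up. A row lasts 1/12 s, in which the tool goes at most 41.7 mm and 7.16 degrees, less where a joint would pass 70% of its speed; a pose out of reach is approached as far as the arm can. A call with a gripper value outside its range is refused whole. The fingers move at their own pace and stop on an object; "force" is the grip in N (left out, the last holds). Time passes only in rows, so rows that repeat a pose let the fingers close. It gives the time, the measured TCP pose, the force and the opening at its end, in the units of the state.
- arm.observe(): the state, without advancing time (a new reading comes with each control period).
- optics.snapshot(name): name is "scene" or "top" or "wrist"; returns a dict with "img" (420x560x3 uint8, red, green, blue), "camera_matrix" (3x3 intrinsics, pixels), "extrinsics" (4x4, takes a point from camera to world coordinates); the wrist camera has in their place "T_tool_cam" (4x4, takes a point from camera to tool coordinates, whose origin is the TCP and whose axes are the flange's). Camera axes: x right, y down, z forward; pixel columns grow to the right and rows downward; lengths in m; the calibration is good to about 2 mm. The wrist camera is an equidistant fisheye: a pixel r from the principal point sees the ray r / f radians off the axis. A picture is of the moment at which its call begins: read the wrist's pose just before it. There is no depth.
- arm.hand_in(): hands the job in, once; it reports no verdict.
The state is a dict: "t": time; "joint_positions": joint angles; "joint_velocities": joint speeds; "tau": joint torques, N m; "position": TCP position; "eef_rot": TCP orientation; "wrist_force": force on the tool from outside, world axes, zero at the start; "torque": the same for the moment, N m; "width": opening from 0.0 (shut) to 1.0 (fully open).
Only numpy, scipy, OpenCV 4.12 (cv2) and the standard library are available. Lean on these libraries where they do the work, as an engineer would, in place of code of your own. Each camera call takes 0.05 s, during which the arm holds its last target.

## Working session

There is one attempt and no reset: what is moved stays moved. The work goes in short steps, Python scripts to look and compute and a tool call to move; the robot and the scene stay as the last step left them, time stands still between calls to the robot, and variables do not carry over. Pictures are saved under pics/ and viewed, and the job is handed in when it is done.

Besides the shell and the picture viewer there is one more tool, called as name(argument=value, ...) on one line, values as JSON. servo_tool: Moves the arm, as the interface text tells. Its arguments: {"type":"object","properties":{"increments":{"type":"array"},"force":{"type":"number"}},"required":["increments"]}

```bash
mkdir -p pics; cat > h.py <<'E'
import numpy as np,cv2
from station import arm,optics
def save(n,img): cv2.imwrite('pics/'+n+'.png',cv2.cvtColor(img,cv2.COLOR_RGB2BGR))
def ray(s,u,v,z=0.0):
    K=np.array(s["camera_matrix"]);T=np.array(s["extrinsics"])
    d=T[:3,:3]@np.linalg.solve(K,[u,v,1.0]);o=T[:3,3]
    return o+d*(z-o[2])/d[2]
E
python3 - <<'E'
from h import *
import pickle
s=arm.observe();print(s)
d={}
for n in("top","scene"):
    p=optics.snapshot(n);d[n]=p;save(n+'0',p["img"]);print(n,p["extrinsics"],p["camera_matrix"])
pickle.dump(d,open('s0.pkl','wb'))
E
```

```text
{'t': 0.0, 'joint_positions': array([7.00557845e+01, 2.16616660e+01, 4.56237751e+00, 7.30194464e+01,
       1.58090677e-03, 8.36822497e+01]), 'joint_velocities': array([-0.02808313, -0.02470859,  0.0785098 ,  0.08922887,  0.05992703,
       -0.1320532 ]), 'tau': array([-2.50454814e-04, -4.63607025e+01,  2.69874215e+01,  2.10646290e-02,
       -3.03181296e-04,  1.57330575e-06]), 'position': array([0.13520213, 0.55819159, 0.23035944]), 'eef_rot': array([-1.79882160e+02, -1.46371496e-02,  1.66373518e+02]), 'wrist_force': array([-0.25466298,  0.45411921,  0.02399465]), 'torque': array([-0.00243006, -0.00166847, -0.01684972]), 'width': 0.999832248154771}
top [[-0.01815444 -0.98515612  0.17069806  0.37055521]
 [-0.9992877   0.01222898 -0.03570077  0.068021  ]
 [ 0.03308336 -0.1712246  -0.98467641  0.92208808]
 [ 0.          0.          0.          1.        ]] [[514.00673246   0.         277.35676409]
 [  0.         514.00673246 202.1153869 ]
 [  0.           0.           1.        ]]
scene [[ 0.76499419 -0.41384577  0.49347297  0.09500117]
 [-0.64369013 -0.51645625  0.56474416 -0.4450487 ]
 [ 0.02114022 -0.74966968 -0.66147446  0.60668988]
 [ 0.          0.          0.          1.        ]] [[396.7393421    0.         284.99071309]
 [  0.         396.7393421  216.01599976]
 [  0.           0.           1.        ]]
```

View pics/top0.png

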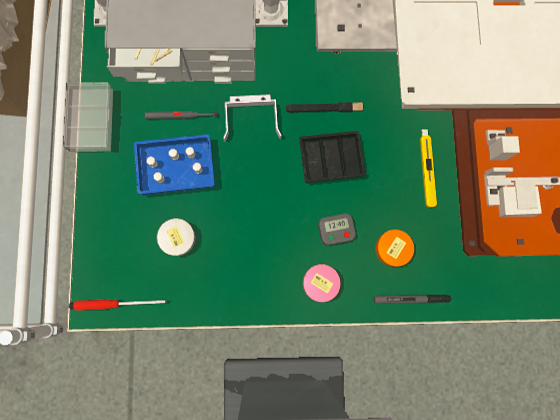

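View pics/scene0.png

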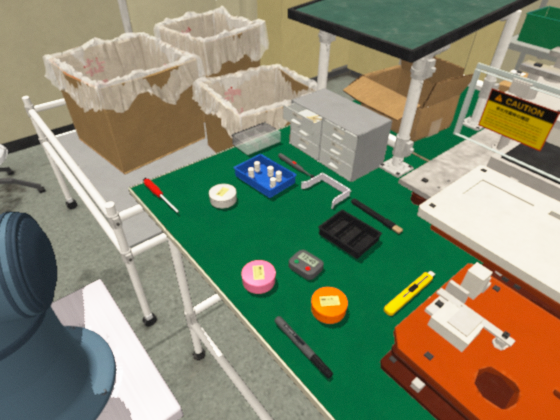

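The white tin with its label is at (175,237) in the top view. The pink lid at (322,283) and the orange lid at (395,247) are the look-alikes to leave alone. The blue tray is at (175,165), the dock at (252,117), the black tray at (333,157) and the stopwatch at (337,229). Next I measure them and enlarge the crops.

```bash
cat > m.py <<'E'
from h import *
import pickle
d=pickle.load(open('s0.pkl','rb'));s=d["top"];im=s["img"]
hsv=cv2.cvtColor(im,cv2.COLOR_RGB2HSV)
def big(mask,box):
    m=np.zeros_like(mask);x0,y0,x1,y1=box;m[y0:y1,x0:x1]=mask[y0:y1,x0:x1]
    c,_=cv2.findContours(m,cv2.RETR_EXTERNAL,cv2.CHAIN_APPROX_NONE);return max(c,key=cv2.contourArea)
green=cv2.inRange(hsv,(60,100,40),(90,255,255)); ng=255-green
c=big(ng,(150,212,205,262));(u,v),r=cv2.minEnclosingCircle(c);M=cv2.moments(c);print('tin',u,v,r)
(u,v),(a,b),_=cv2.fitEllipse(c);print(u,v,a,b)
for z in(0.0125,0.025):print(z,ray(s,u,v,z))
for nm,box,z in(('blue',(128,130,222,200),.026),('black',(295,126,372,190),.022),('watch',(310,208,362,250),.015)):
    c=big(ng,box);rc=cv2.minAreaRect(c);bp=cv2.boxPoints(rc)
    P=np.array([ray(s,*p,z)[:2] for p in bp]);print(nm,rc,'\n',P.round(4),'\nctr',P.mean(0).round(4),[np.linalg.norm(P[i]-P[(i+1)%4]).round(4) for i in range(4)],[np.degrees(np.arctan2(*(P[(i+1)%4]-P[i])[::-1])).round(1) for i in range(4)])
def crop(n,src,x0,y0,x1,y1,k):save(n,cv2.resize(d[src]["img"][y0:y1,x0:x1],None,fx=k,fy=k,interpolation=cv2.INTER_CUBIC))
crop('dock0','top',205,80,305,150,7)
crop('tin0','top',125,125,225,265,4)
crop('dock0s','scene',290,150,370,220,8)
E
python3 m.py
```

```text
tin 175.5128173828125 237.0 19.512922286987305
175.50054931640625 236.7852020263672 37.14852523803711 38.07588577270508
0.0125 [0.46837917 0.2160034  0.0125    ]
0.025 [0.46703483 0.21396976 0.025     ]
blue ((173.32177734375, 164.21783447265625), (54.42853546142578, 77.8119125366211), 84.2894058227539) 
 [[0.6402 0.2941]
 [0.6535 0.1561]
 [0.5537 0.1461]
 [0.5414 0.2817]] 
ctr [0.5972 0.2195] [np.float64(0.1387), np.float64(0.1003), np.float64(0.1362), np.float64(0.0996)] [np.float64(-84.5), np.float64(-174.3), np.float64(95.2), np.float64(7.1)]
black ((331.7917175292969, 156.1981964111328), (46.3515510559082, 61.50648880004883), 83.82982635498047) 
 [[ 0.6475 -0.0058]
 [ 0.6591 -0.1184]
 [ 0.5726 -0.1235]
 [ 0.5616 -0.0125]] 
ctr [ 0.6102 -0.065 ] [np.float64(0.1132), np.float64(0.0867), np.float64(0.1115), np.float64(0.0861)] [np.float64(-84.1), np.float64(-176.6), np.float64(95.6), np.float64(4.5)]
watch ((336.576904296875, 228.88461303710938), (28.632953643798828, 35.300899505615234), 78.69007110595703) 
 [[ 0.4976 -0.0342]
 [ 0.5093 -0.097 ]
 [ 0.4586 -0.1048]
 [ 0.4473 -0.0427]] 
ctr [ 0.4782 -0.0697] [np.float64(0.0638), np.float64(0.0513), np.float64(0.0632), np.float64(0.051)] [np.float64(-79.4), np.float64(-171.2), np.float64(100.4), np.float64(9.5)]
```

```bash
python3 -c "
import pickle;from h import *
d=pickle.load(open('s0.pkl','rb'));T=d['top']
for n,(u,v),z in [('shelfpost',(270,20),0),('cab front',(180,80),0),('matbottom-left',(70,328),0)]:print(n,ray(T,u,v,z))"
```

```text
shelfpost [0.88921158 0.04235652 0.        ]
cab front [0.76663787 0.21422024 0.        ]
matbottom-left [0.31447282 0.396457   0.        ]
```

View pics/dock0.png

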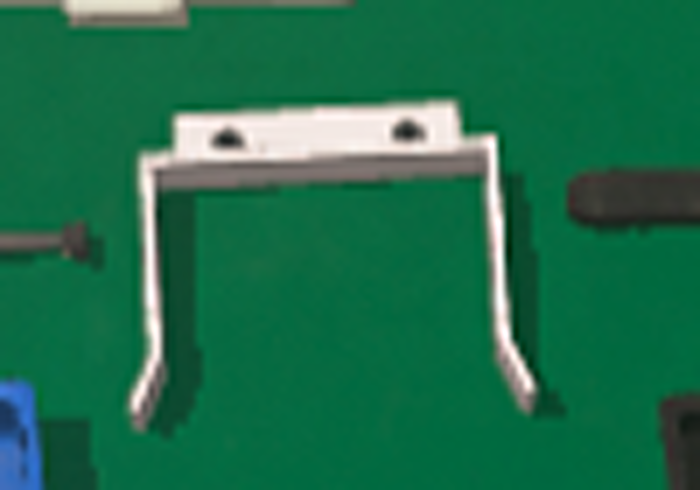

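View pics/tin0.png

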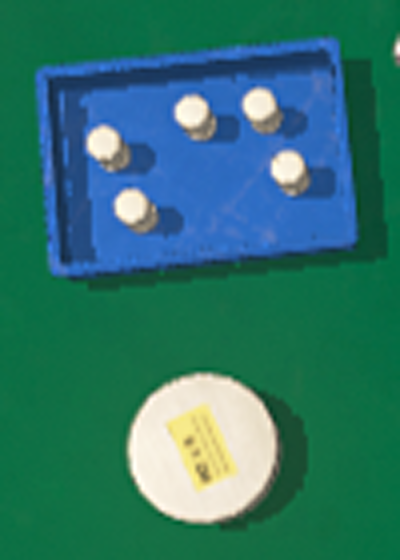

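View pics/dock0s.png

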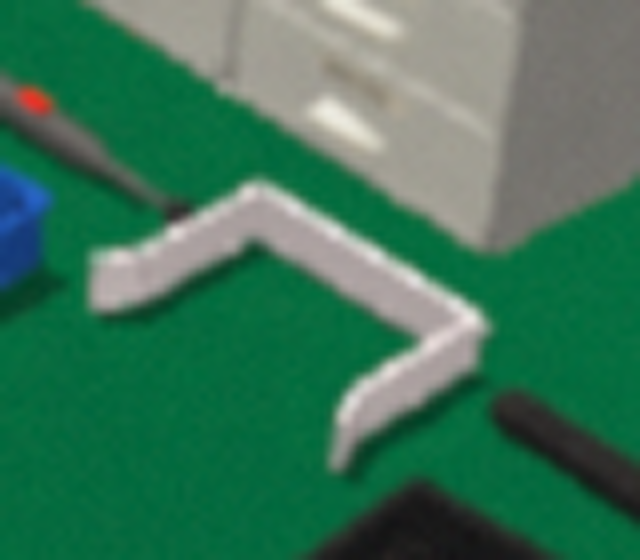

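```bash
cat > d.py <<'E'
from m import *
q=lambda a,b:(205+(a+.5)/7-.5,80+(b+.5)/7-.5)
P={}
for n,a,b,z in(('BLbase',165,188,0),('BRbase',490,172,0),('BLtop',156,166,.02),('BRtop',490,150,.02),('FLtop',158,355,.02),('FRtop',498,340,.02),('lipL',140,412,.02),('lipR',528,396,.02)):
    P[n]=ray(s,*q(a,b),z);print(n,P[n].round(4))
for A,B in(('BLbase','BRbase'),('BLtop','BRtop'),('FLtop','FRtop'),('lipL','lipR'),('FLtop','BLtop'),('FRtop','BRtop')):
    v=(P[B]-P[A])[:2];print(A,B,np.linalg.norm(v).round(4),np.degrees(np.arctan2(v[1],v[0])).round(2),((P[A]+P[B])/2).round(4))
E
python3 d.py|tail -14
```

```text
BLbase [0.7138 0.1237 0.    ]
BRbase [0.7178 0.0364 0.    ]
BLtop [0.7124 0.1248 0.02  ]
BRtop [0.7163 0.037  0.02  ]
FLtop [0.6608 0.1244 0.02  ]
FRtop [0.6642 0.0358 0.02  ]
lipL [0.6454 0.129  0.02  ]
lipR [0.649  0.0283 0.02  ]
BLbase BRbase 0.0873 -87.37 [0.7158 0.0801 0.    ]
BLtop BRtop 0.0879 -87.43 [0.7144 0.0809 0.02  ]
FLtop FRtop 0.0886 -87.8 [0.6625 0.0801 0.02  ]
lipL lipR 0.1008 -88.01 [0.6472 0.0787 0.02  ]
FLtop BLtop 0.0516 0.5 [0.6866 0.1246 0.02  ]
FRtop BRtop 0.0522 1.31 [0.6903 0.0364 0.02  ]
```

The crops confirm the white lidded tin, with its yellow label, is in front of the blue tray. The measurements hold up:
- **Dock:** origin about (0.679, 0.079), yaw about 2°. Its inner width measures 88 mm, as given.
- **Tin:** about (0.468, 0.214).
- **Lane:** free by 71 mm or more on each side of the centre line.

I'll push with the jaws half open, so the two fingertips cradle the tin. The first push goes −y and the second goes along the lane.

servo_tool(increments=[[[0,0.03,-0.025,0,0,0,-0.12],[0,0.06,-0.05,0,0,0,-0.24],[0,0.09,-0.075,-0.01,0,0,-0.36],[0,0.12,-0.1,-0.02,0,0,-0.48],[0,0.15,-0.125,-0.03,0,0,-0.6],[0,0.18,-0.15,-0.04,0,0,-0.72],[0,0.21,-0.175,-0.05,0,0,-0.84],[0,0.24,-0.2,-0.06,0,0,-0.96],[0,0.27,-0.225,-0.07,0,0,-1.08],[0,0.3,-0.25,-0.08,0,0,-1.2],[0,0.333,-0.268,-0.08,0,0,-1.333],[0,0.333,-0.268,-0.08,0,0,-1.333]]])

```text
t: 1.1
position: [0.4732, 0.2864, 0.1494]
eef_rot: [180.0, 0.1, 89.4]
wrist_force: [1.3, 0.6, -0.8]
width: 0.499
```

```bash
cat > look.py <<'E'
from h import *
import sys
o=arm.observe();p=optics.snapshot("wrist");t=optics.snapshot("top");save(sys.argv[1]+'w',p["img"]);save(sys.argv[1]+'t',t["img"])
print(o["t"],o["position"],o["eef_rot"],o["wrist_force"],o["width"],o["joint_positions"].round(1));
if len(sys.argv)>2: print(p["T_tool_cam"],p["camera_matrix"])
E
python3 look.py a 1
```

```text
1.1 [0.47323412 0.28644569 0.1493573 ] [1.79979620e+02 1.00586821e-01 8.93839332e+01] [ 1.26926996  0.63215419 -0.77695895] 0.499221314262528 [ 2.470e+01  2.120e+01 -8.300e+00  6.050e+01 -1.000e-01  1.153e+02]
[[ 2.51393843e-04 -9.65676181e-01 -2.59748820e-01  6.58334294e-02]
 [ 9.99999810e-01  9.67277570e-05  6.08226458e-04 -1.18328463e-05]
 [-5.62224882e-04 -2.59748923e-01  9.65676023e-01 -1.41983647e-01]
 [ 0.00000000e+00  0.00000000e+00  0.00000000e+00  1.00000000e+00]] [[325.1922621    0.         285.68137342]
 [  0.         325.1922621  207.95366918]
 [  0.           0.           1.        ]]
```

View pics/aw.png

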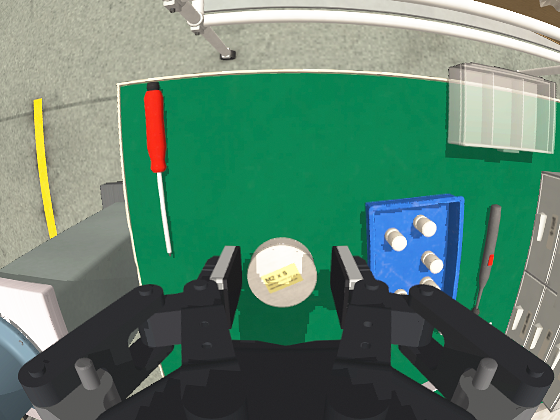

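View pics/at.png

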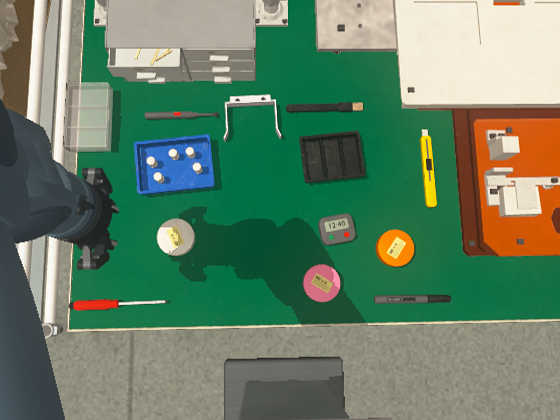

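The wrist view shows the tin at (282,272), with the fingers either side of it in projection only. I'll cast that ray to cross-check.

```bash
cat >> h.py <<'E'
from scipy.spatial.transform import Rotation as R
def wray(p,o,u,v,z):
    K=np.array(p["camera_matrix"]);T=np.array(p["T_tool_cam"])
    a=np.array([u-K[0,2],v-K[1,2]]);r=np.hypot(*a);th=r/K[0,0]
    d=np.array([*(a/r*np.sin(th)),np.cos(th)])
    W=R.from_euler('xyz',o["eef_rot"],degrees=True).as_matrix()
    c=np.array(o["position"])+W@T[:3,3];d=W@T[:3,:3]@d
    return c+d*(z-c[2])/d[2]
E
python3 - <<'E'
from h import *
o=arm.observe();p=optics.snapshot("wrist")
for u,v,n in((282,272,'tin ctr'),(282,238,'tin far'),(368,203,'blue corner -x+y')):print(n,wray(p,o,u,v,.025))
E
```

```text
tin ctr [0.46521885 0.22299327 0.025     ]
tin far [0.46541077 0.2561323  0.025     ]
blue corner -x+y [0.53981745 0.28766829 0.025     ]
```

The +y edge comes out at y≈0.247 at the tin's base, so the centre is about 0.215. That agrees with the top camera. Lowering beside it.

servo_tool(increments=[[[0,-0.003,0.004,-0.03,0,0,0.01],[0,-0.005,0.004,-0.06,0,0,0.01],[0,-0.005,0.004,-0.09,0,0,0.01],[0,-0.005,0.004,-0.12,0,0,0.01],[0,-0.005,0.004,-0.135,0,0,0.01],[0,-0.005,0.004,-0.144,0,0,0.01],[0,-0.005,0.004,-0.144,0,0,0.01]]])

```text
t: 1.83
position: [0.4599, 0.2941, 0.0042]
eef_rot: [-179.6, 0.1, 90.7]
wrist_force: [-1.0, -0.3, 0.2]
width: 0.502
```

servo_tool(increments=[[[0,0.004,-0.005,0,0,0,-0.01],[0,0.007,-0.012,0,0,0,-0.01],[0,0.007,-0.02,0,0,0,-0.01],[0,0.007,-0.025,0,0,0,-0.01]]])

```text
t: 2.17
position: [0.4683, 0.2684, 0.0055]
eef_rot: [-179.7, 0.1, 90.1]
wrist_force: [-0.3, -0.0, 0.1]
width: 0.502
```

```bash
python3 look.py b
```

```text
2.1667 [0.46825091 0.26839895 0.00546952] [-1.79713668e+02  5.91975376e-02  9.01228899e+01] [-0.26322293 -0.03542818  0.12811187] 0.5017392396470273 [ 2.310e+01  2.800e+01 -2.150e+01  4.070e+01  1.000e-01  1.129e+02]
```

View pics/bw.png

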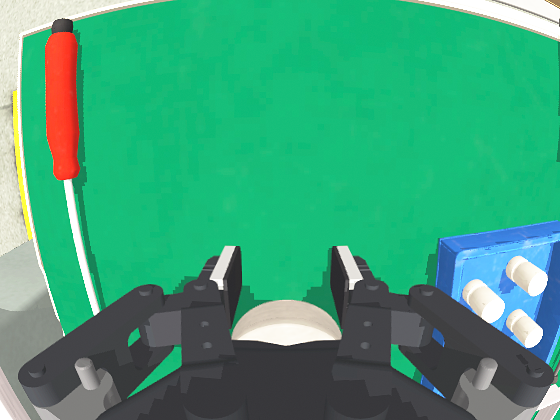

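View pics/bt.png

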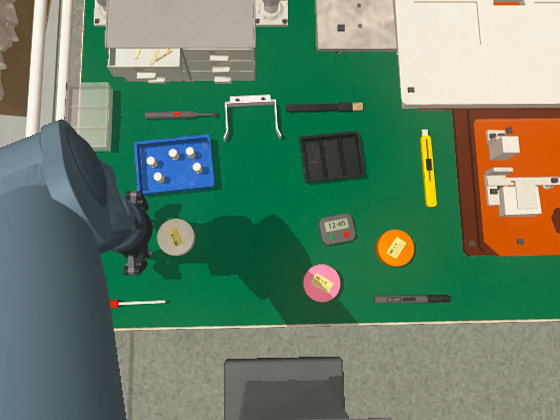

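The tin sits centrally between the fingertips, and the blue tray is well clear at the right of the wrist view. Pushing −y.

servo_tool(increments=[[[0,0,-0.006,0,0,0,0],[0,0,-0.012,0,0,0,0],[0,0,-0.018,0,0,0,0],[0,0,-0.024,0,0,0,0],[0,0,-0.032,0,0,0,0],[0,0,-0.04,0,0,0,0],[0,0,-0.048,0,0,0,0],[0,0,-0.056,0,0,0,0],[0,0,-0.064,0,0,0,0],[0,0,-0.072,0,0,0,0],[0,0,-0.078,0,0,0,0],[0,0,-0.082,0,0,0,0]]])

```text
t: 3.27
position: [0.4674, 0.1852, 0.005]
eef_rot: [-179.6, 0.1, 90.0]
wrist_force: [1.5, 1.1, 0.4]
width: 0.497
```

```bash
python3 look.py c
```

```text
3.2667 [0.46743291 0.18516959 0.00499564] [-1.79621979e+02  8.05328020e-02  9.00259385e+01] [1.45357482 1.05901757 0.38132219] 0.49727741753713944 [ 14.4  24.8 -27.3  38.3   0.  104.3]
```

View pics/cw.png

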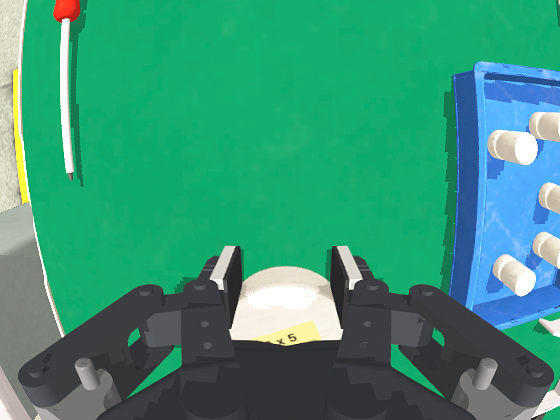

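View pics/ct.png

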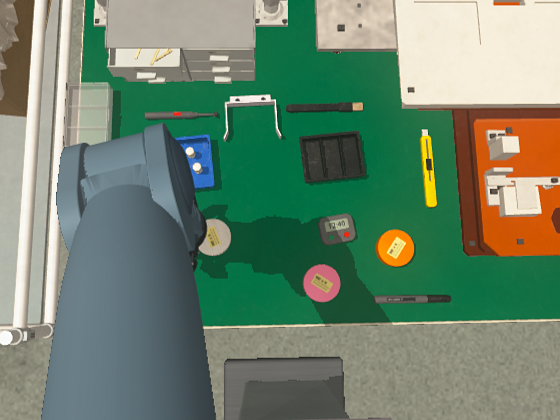

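The tin is seated in the cradle and moved with it, to (213,237) in the top view. Continuing the −y push.

servo_tool(increments=[[[0,0,-0.006,0,0,0,0],[0,0,-0.013,0,0,0,0],[0,0,-0.02,0,0,0,0],[0,0,-0.027,0,0,0,0],[0,0,-0.034,0,0,0,0],[0,0,-0.041,0,0,0,0],[0,0,-0.048,0,0,0,0],[0,0,-0.055,0,0,0,0],[0,0,-0.061,0,0,0,0],[0,0,-0.065,0,0,0,0],[0,0,-0.069,0,0,0,0],[0,0,-0.072,0,0,0,0]]])

```text
t: 4.37
position: [0.4673, 0.1127, 0.0049]
eef_rot: [-179.6, 0.1, 90.0]
wrist_force: [0.5, 0.1, -0.1]
width: 0.505
```

servo_tool(increments=[[[0,0,0.01,0,0,0,0],[0,0,0.02,0,0,0,0],[0,0,0.03,0.02,0,0,0],[0,0,0.035,0.05,0,0,0],[0,0,0.035,0.08,0,0,0],[0,0,0.035,0.09,0,0,0]]])

```text
t: 4.87
position: [0.4696, 0.1497, 0.0987]
eef_rot: [-179.9, 0.0, 90.1]
wrist_force: [0.8, 0.3, 0.7]
width: 0.499
```

```bash
python3 look.py e
```

```text
4.8667 [0.46956558 0.14973028 0.09873895] [-1.79927867e+02  4.85354334e-02  9.01150225e+01] [0.84935255 0.33463261 0.70269124] 0.4988653586501877 [ 10.3  17.2 -22.3  50.6  -0.  100.2]
```

View pics/et.png

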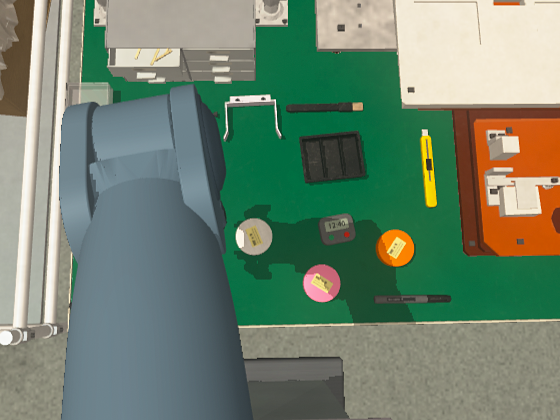

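View pics/ew.png

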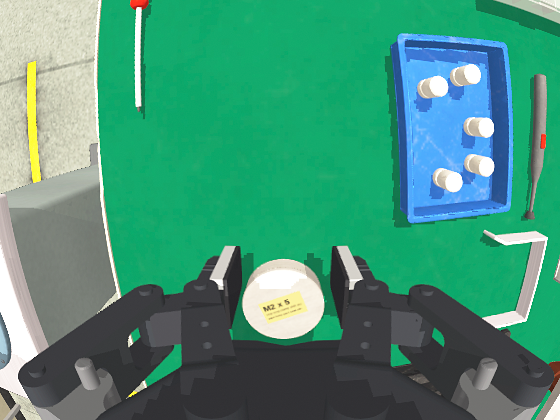

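```bash
cat > tin.py <<'E'
from h import *
s=optics.snapshot("top");im=s["img"];hsv=cv2.cvtColor(im,cv2.COLOR_RGB2HSV)
g=255-cv2.inRange(hsv,(60,100,20),(90,255,255))
import sys
x0,y0,x1,y1=map(int,sys.argv[1:5])
m=np.zeros_like(g);m[y0:y1,x0:x1]=g[y0:y1,x0:x1]
c=max(cv2.findContours(m,cv2.RETR_EXTERNAL,cv2.CHAIN_APPROX_NONE)[0],key=cv2.contourArea)
e=cv2.fitEllipse(c);print(e,ray(s,*e[0],.0125),ray(s,*e[0],.025))
E
python3 tin.py 231 212 280 262
```

```text
((253.409912109375, 236.20872497558594), (36.53413391113281, 36.916622161865234), 33.435672760009766) [0.46738816 0.07865785 0.0125    ] [0.46605744 0.07851167 0.025     ]
```

The tin stands at (0.467, 0.078) and the line to the dock is almost straight along +x. Turning the gripper 90° and going behind the tin.

servo_tool(increments=[[[0,-0.005,-0.006,0,0,0,0.12],[0,-0.01,-0.012,0,0,0,0.24],[0,-0.015,-0.018,0,0,0,0.36],[0,-0.02,-0.024,0,0,0,0.48],[0,-0.025,-0.03,0,0,0,0.6],[0,-0.03,-0.036,0,0,0,0.72],[0,-0.035,-0.042,0,0,0,0.84],[0,-0.04,-0.048,0,0,0,0.96],[0,-0.045,-0.054,0,0,0,1.08],[0,-0.05,-0.06,0,0,0,1.2],[0,-0.055,-0.066,0,0,0,1.32],[0,-0.063,-0.072,0,0,0,1.44]]])

```text
t: 6.02
position: [0.4036, 0.0765, 0.0933]
eef_rot: [-179.7, -0.1, 172.9]
wrist_force: [1.0, -0.1, 1.0]
width: 0.499
```

servo_tool(increments=[[[0,-0.001,0,0,0,0,0.11],[0,-0.001,0,-0.02,0,0,0.14],[0,-0.001,0,-0.045,0,0,0.14],[0,-0.001,0,-0.07,0,0,0.14],[0,-0.001,0,-0.085,0,0,0.14],[0,-0.001,0,-0.093,0,0,0.14],[0,-0.001,0,-0.093,0,0,0.14]]])

```text
t: 6.6
position: [0.3994, 0.0765, -0.0012]
eef_rot: [-179.7, -0.4, -179.1]
wrist_force: [-0.3, 1.0, 0.7]
width: 0.5
```

```bash
python3 look.py f
```

```text
6.6 [ 0.39944767  0.07647662 -0.00124794] [-179.69458138   -0.42274313 -179.07529789] [-0.32007355  0.9590012   0.68259599] 0.4995073814759722 [  2.1  16.7 -41.8  31.9  -0.3   1.2]
```

View pics/fw.png

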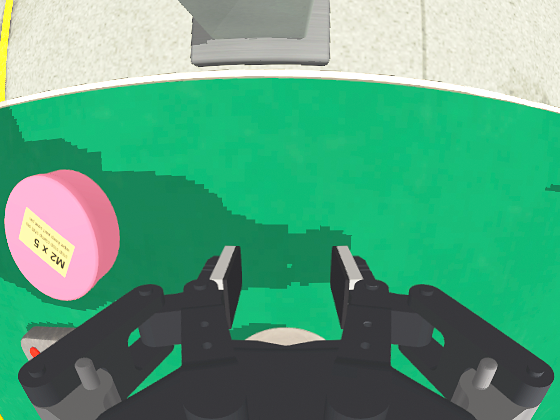

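The tin is centred behind the fingers at (287,335), and the tips are clear of the pink lid. I'll raise the tips by 6 mm and start the lane push.

servo_tool(increments=[[[0,0.004,0.001,0.006,0,0,-0.016],[0,0.01,0.001,0.006,0,0,-0.016],[0,0.018,0.001,0.006,0,0,-0.016],[0,0.024,0.001,0.006,0,0,-0.016],[0,0.03,0.001,0.006,0,0,-0.016],[0,0.036,0.001,0.006,0,0,-0.016],[0,0.043,0.001,0.006,0,0,-0.016],[0,0.051,0.001,0.006,0,0,-0.016],[0,0.059,0.001,0.006,0,0,-0.016],[0,0.067,0.001,0.006,0,0,-0.016],[0,0.074,0.001,0.006,0,0,-0.016],[0,0.08,0.001,0.006,0,0,-0.016]]])

```text
t: 7.7
position: [0.4825, 0.0775, 0.0054]
eef_rot: [-179.7, -0.2, -180.0]
wrist_force: [-1.0, -1.4, -0.3]
width: 0.504
```

```bash
python3 look.py g
```

```text
7.7 [0.48249007 0.07752271 0.00536693] [-179.70059047   -0.19513017 -179.99898889] [-0.95461424 -1.42929617 -0.32564425] 0.5036406756774372 [  1.9  23.3 -29.7  37.2  -0.3   1.9]
```

View pics/gw.png

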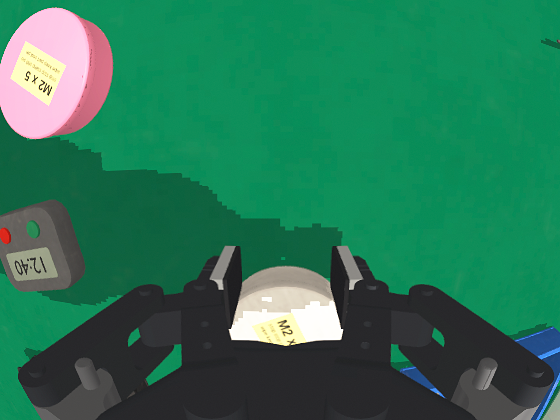

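View pics/gt.png

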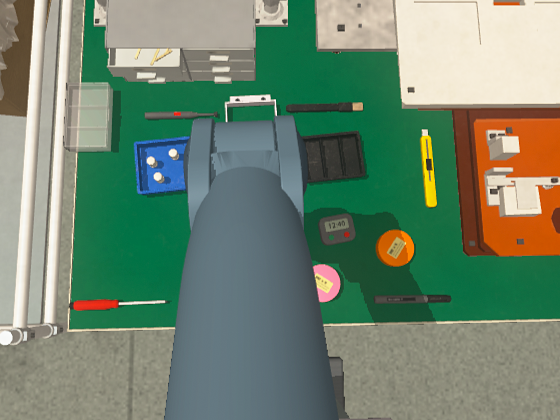

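The tin is seated in the cradle and the trays are clear on both sides. Continuing along the lane.

servo_tool(increments=[[[0,0.006,0,0,0,0,0],[0,0.013,0,0,0,0,0],[0,0.021,0,0,0,0,0],[0,0.029,0,0,0,0,0],[0,0.037,0,0,0,0,0],[0,0.045,0,0,0,0,0],[0,0.053,0,0,0,0,0],[0,0.061,0,0,0,0,0],[0,0.069,0,0,0,0,0],[0,0.077,0,0,0,0,0],[0,0.084,0,0,0,0,0],[0,0.09,0,0,0,0,0]]])

```text
t: 8.8
position: [0.5741, 0.0775, 0.0056]
eef_rot: [-179.7, -0.1, 180.0]
wrist_force: [-0.7, 0.4, -0.3]
width: 0.499
```

```bash
python3 look.py i; python3 - <<'E'
from h import *
s=optics.snapshot("scene");save('is',cv2.resize(s["img"][130:270,250:450],None,fx=4,fy=4,interpolation=cv2.INTER_CUBIC))
E
```

```text
8.8 [0.57405794 0.07751838 0.00555657] [-1.79703284e+02 -1.08140926e-01  1.79996732e+02] [-0.69962207  0.44323192 -0.30386052] 0.49926908102619405 [  1.6  31.6 -15.1  43.4  -0.3   1.6]
```

View pics/iw.png

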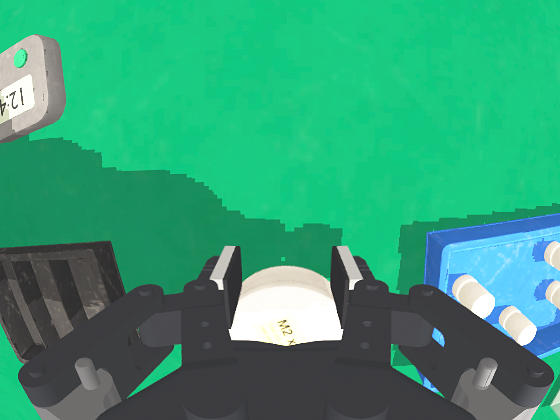

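View pics/is.png

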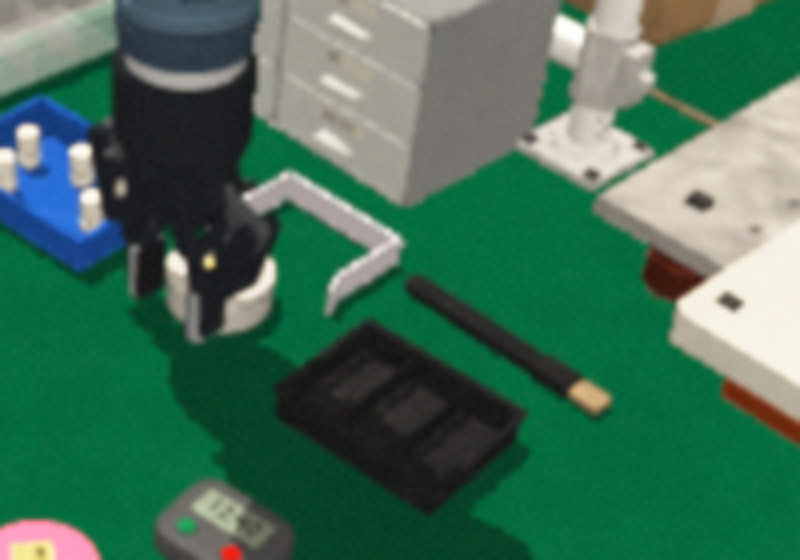

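The tin is in the middle of the lane, with both trays clear in the wrist and scene views. Pushing on into the dock, slowing at the end.

servo_tool(increments=[[[0,0.006,0,0,0,0,0],[0,0.012,0,0,0,0,0],[0,0.018,0,0,0,0,0],[0,0.024,0,0,0,0,0],[0,0.03,0,0,0,0,0],[0,0.036,0,0,0,0,0],[0,0.042,0.001,0,0,0,0],[0,0.047,0.001,0,0,0,0],[0,0.052,0.001,0,0,0,0],[0,0.056,0.001,0,0,0,0],[0,0.06,0.001,0,0,0,0],[0,0.063,0.001,0,0,0,0]]])

```text
t: 9.95
position: [0.6374, 0.0785, 0.0056]
eef_rot: [-179.7, -0.1, 180.0]
wrist_force: [-0.0, 0.6, 0.3]
width: 0.501
```

```bash
python3 look.py j; python3 - <<'E'
from h import *
s=optics.snapshot("scene");save('js',cv2.resize(s["img"][130:270,250:450],None,fx=4,fy=4,interpolation=cv2.INTER_CUBIC))
E
```

```text
9.95 [0.63737239 0.07847667 0.00564028] [-1.79704389e+02 -7.46531242e-02  1.79990359e+02] [-0.01681655  0.55196496  0.27106153] 0.5007472988150367 [ 1.5 37.7 -3.8 48.6 -0.3  1.5]
```

View pics/jw.png

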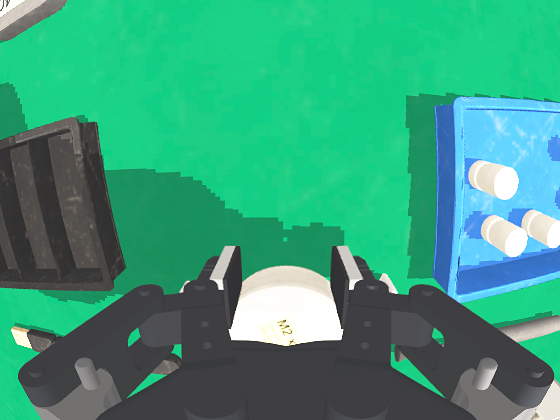

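View pics/js.png

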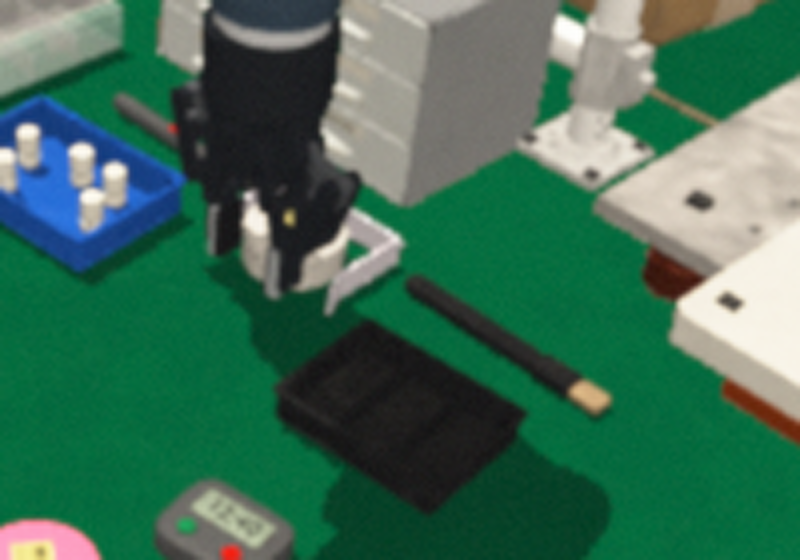

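servo_tool(increments=[[[0,0.002,0,0,0,0,0],[0,0.004,0,0,0,0,0],[0,0.006,0,0,0,0,0],[0,0.007,0,0,0,0,0],[0,0.008,0,0,0,0,0],[0,0.009,0,0,0,0,0],[0,0.009,0,0,0,0,0]]])

```text
t: 10.68
position: [0.6466, 0.0785, 0.0057]
eef_rot: [-179.7, -0.0, 180.0]
wrist_force: [0.0, -0.1, -0.9]
width: 0.504
```

servo_tool(increments=[[[0,0.001,0,0,0,0,0],[0,0.001,0,0,0,0,0]]])

```text
t: 10.85
position: [0.6477, 0.0785, 0.0057]
eef_rot: [-179.7, -0.0, 180.0]
wrist_force: [-0.1, 0.3, -1.1]
width: 0.5
```

```bash
python3 look.py k; python3 - <<'E'
from h import *
s=optics.snapshot("scene");save('ks',cv2.resize(s["img"][150:240,290:390],None,fx=7,fy=6,interpolation=cv2.INTER_CUBIC))
E
```

```text
10.85 [0.64771791 0.07846263 0.00573363] [-1.79705157e+02 -2.75275930e-02  1.79987393e+02] [-0.10169677  0.34744216 -1.06946337] 0.5004706363081527 [ 1.5 38.6 -1.9 49.5 -0.3  1.5]
```

View pics/ks.png

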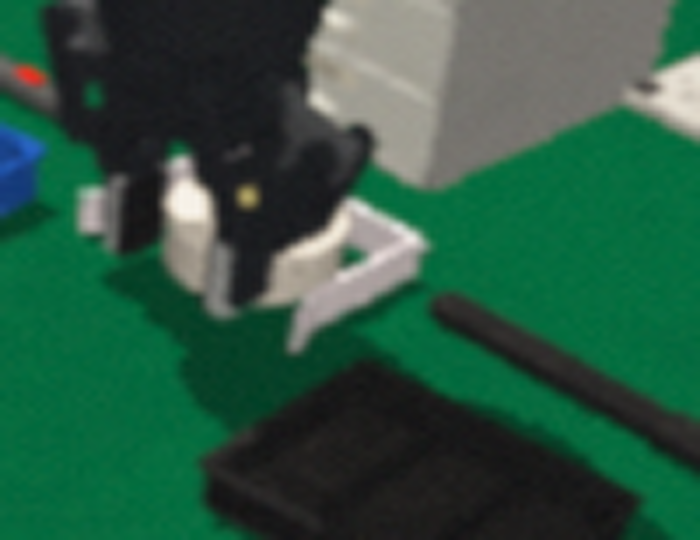

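There is no wall contact yet, and the estimated tin centre is about x 0.682. I'll back straight off, rise and measure.

servo_tool(increments=[[[0,-0.006,0,0,0,0,0],[0,-0.016,0,0,0,0,0],[0,-0.03,0,0,0,0,0],[0,-0.045,0,0.005,0,0,0],[0,-0.055,0,0.03,0,0,0],[0,-0.065,0,0.06,0,0,0],[0,-0.075,0,0.09,0,0,0],[0,-0.085,0,0.12,0,0,0],[0,-0.09,0,0.15,0,0,0],[0,-0.09,0,0.16,0,0,0],[0,-0.09,0,0.16,0,0,0]]])

```text
t: 11.92
position: [0.5598, 0.0786, 0.1693]
eef_rot: [-179.7, 0.4, 180.0]
wrist_force: [-0.2, 0.5, 0.1]
width: 0.502
```

```bash
python3 look.py l; python3 - <<'E'
from h import *
s=optics.snapshot("scene");save('ls',cv2.resize(s["img"][150:240,290:390],None,fx=7,fy=6,interpolation=cv2.INTER_CUBIC))
E
```

```text
11.9167 [0.55984026 0.07861234 0.16931407] [-179.71697683    0.38853253  179.99454386] [-0.21713123  0.46310231  0.09001513] 0.5022309065706121 [ 1.7 21.5 -4.7 63.3 -0.3  1.7]
```

View pics/ls.png

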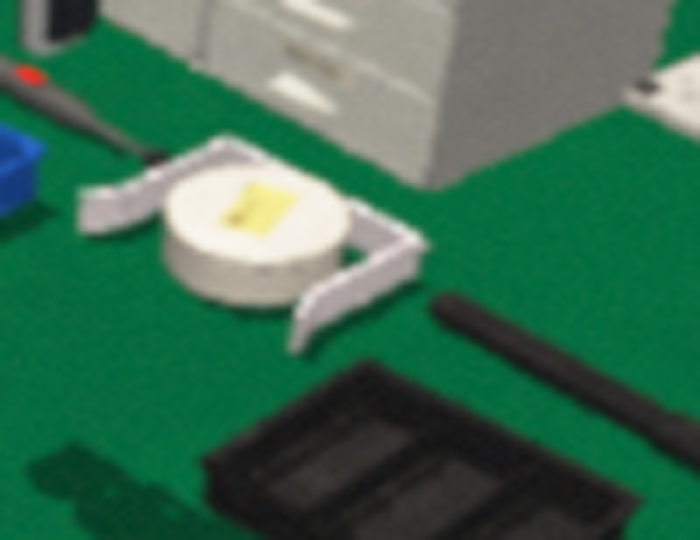

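View pics/lw.png

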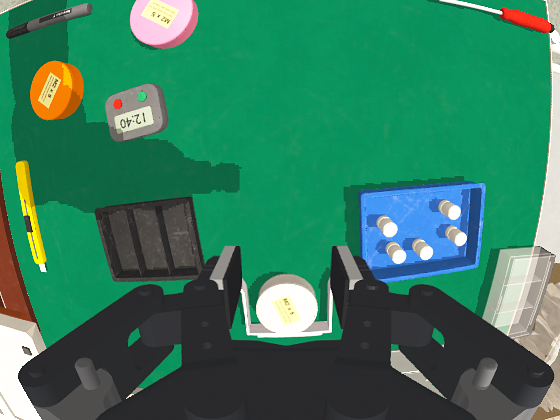

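View pics/lt.png

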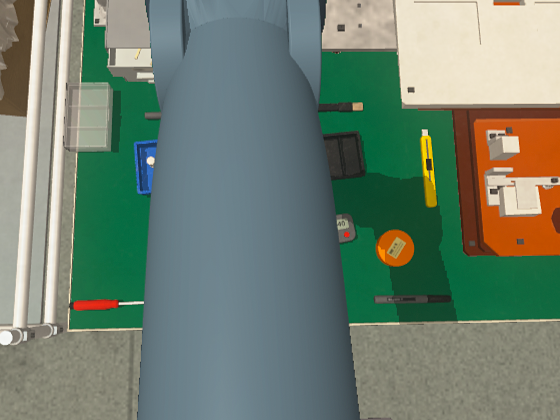

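The tin is inside the dock; in the wrist view its lid is at (287,303). Enlarging to measure the gap to the back wall.

```bash
python3 - <<'E'
from h import *
im=cv2.imread('pics/lw.png')
cv2.imwrite('pics/lw2.png',cv2.resize(im[260:350,230:350],None,fx=6,fy=6,interpolation=cv2.INTER_CUBIC))
E
```

```text
(no output)
```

View pics/lw2.png

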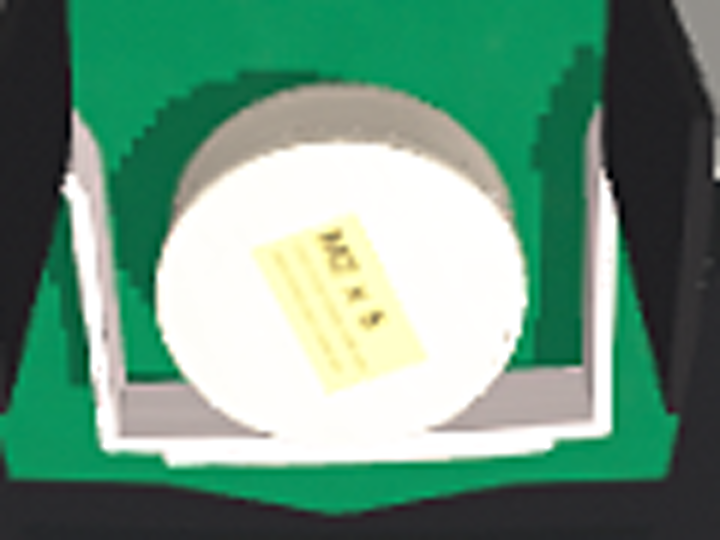

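```bash
python3 - <<'E'
from h import *
o=arm.observe();p=optics.snapshot("wrist")
q=lambda a,b:(230+(a+.5)/6-.5,260+(b+.5)/6-.5)
for n,a,b,z in(('lid near',341,141,.025),('lid far',341,442,.025),('lid L',156,290,.025),('lid R',527,290,.025),('base near',345,83,0),('wall topL',118,436,.02),('wall topR',596,428,.02),('wall botL',125,384,0),('wall botR',590,368,0),('sideL',90,270,.02),('sideR',590,270,.02)):
    print(n,wray(p,o,*q(a,b),z).round(4))
E
```

```text
lid near [0.6424 0.0786 0.025 ]
lid far [0.7037 0.0787 0.025 ]
lid L [0.6717 0.0474 0.025 ]
lid R [0.6715 0.11   0.025 ]
base near [0.6442 0.0792 0.    ]
wall topL [0.707  0.0385 0.02  ]
wall topR [0.705  0.1244 0.02  ]
wall botL [0.7094 0.0377 0.    ]
wall botR [0.7055 0.1255 0.    ]
sideL [0.6711 0.0356 0.02  ]
sideR [0.6708 0.1212 0.02  ]
```

The wrist view puts the tin 0–3 mm from the back wall and centred sideways to within about 2 mm. Moving the arm aside for a clear top-view check.

servo_tool(increments=[[[0,-0.01,0.02,0.01,0,0,0],[0,-0.02,0.05,0.03,0,0,0],[0,-0.04,0.08,0.05,0,0,0],[0,-0.06,0.11,0.06,0,0,0],[0,-0.08,0.14,0.06,0,0,0],[0,-0.1,0.17,0.06,0,0,0],[0,-0.11,0.2,0.06,0,0,0],[0,-0.11,0.22,0.06,0,0,0],[0,-0.11,0.23,0.06,0,0,0],[0,-0.11,0.23,0.06,0,0,0]]])

```text
t: 12.95
position: [0.446, 0.3097, 0.2217]
eef_rot: [-179.6, -0.3, -179.9]
wrist_force: [0.9, 0.3, -0.2]
width: 0.501
```

```bash
python3 look.py n; python3 tin.py 233 107 272 150; python3 - <<'E'
from h import *
im=cv2.imread('pics/nt.png')
cv2.imwrite('pics/nt2.png',cv2.resize(im[80:150,205:305],None,fx=7,fy=7,interpolation=cv2.INTER_CUBIC))
E
```

```text
12.95 [0.44596756 0.30970416 0.22174421] [-179.63753773   -0.34434682 -179.86279852] [ 0.94368752  0.26537815 -0.24180629] 0.5011002973147821 [28.2 18.4 -1.3 70.7 -0.2 28. ]
((251.59127807617188, 121.29777526855469), (33.18720626831055, 36.46819305419922), 94.55912017822266) [0.68010375 0.07984103 0.0125    ] [0.67584978 0.0796786  0.025     ]
```

View pics/nt2.png

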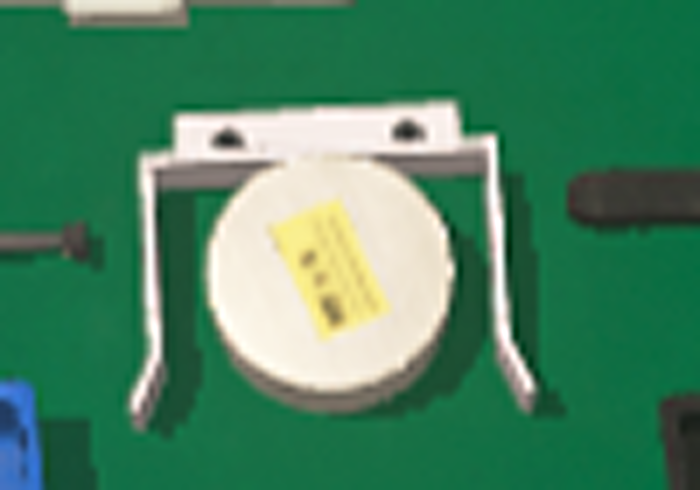

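View pics/nt.png

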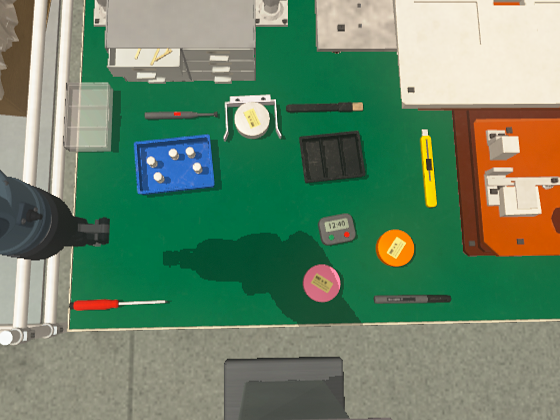

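The top view shows the lid at (252,119), which is x≈0.680, y≈0.079. That is within about 1–3 mm of the dock origin. The tin is flat, the trays and other objects haven't moved, and the arm is clear. Handing in.

```bash
python3 - <<'E'
from h import *
s=optics.snapshot("top");print(ray(s,252.3,118.9,.025));print(arm.hand_in())
E
```

```text
[0.68039615 0.07834601 0.025     ]
the job is handed in; nothing more can be done
None
```

I pushed the white tin into the dock and let go of it, and handed the job in at about 13 s of the 54 s allowed. The half-open fingertips cradled it, first sideways past the blue tray, then straight along the lane. I then backed the arm off and moved it well clear.

**Position:** The last top view puts the tin's centre at (0.680, 0.078). The dock origin measured about (0.679, 0.079), so it is within about 2 mm and flat on the mat. My dead reckoning from the fingertips gave about x 0.682, and the wrist camera put the tin 0–3 mm from the back wall. These differ by 2–3 mm, about the calibration limit. The automatic ellipse fit on the final picture was cut off by its search box, so I read the lid's outline by eye instead.

**Contact:** I felt no back-wall contact, so the tin may stand a millimetre or two short of the wall. The wrist force stayed at about 2 N or less at every reading. The pictures taken along the way showed gaps to both trays. The trays, stopwatch and look-alike tins looked unmoved in the last view.

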